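# Load a ceramic ring on the test jig and hold the spring probe on its contact pad

## Robot

A 6-joint arm with a two-finger parallel gripper is mounted at the origin on the work surface. World frame = base frame: x ahead of the robot, y to its left, z up, the work surface at z = 0. Lengths are in m, angles in rad, forces in N, time in s.
With the tool pointing down it reaches from about 0.425 to 1.125 m from the base axis. Payload 14.9 kg.
Tool frame: the origin (TCP) lies midway between the tips of the shut fingers; the grasp point (between the pads) lies 19 mm behind it (arm.hold_point_z is the distance from the TCP to the grasp point, in m); z points along the fingers, y is the line along which they close (so a half turn about z gives the same grasp; the last joint's range is limited). The gripper opens to 91 mm and grips with 3 to 60 N. Pads are 32 mm wide; open, the fingers measure 118 mm over their backs; the gripper's body (76 mm by 178 mm) begins 60 mm behind the grasp point.
Start: joints at [-1.248, 0.379, 1.734, -0, 1.028, -0.033], TCP at [0.244, -0.656, 0.214] pointing down, gripper open.
Joint ranges: [-2.77, 2.77], [-0.74, 2.19], [0, 2.66], [-1.06, 4.2], [0.31, 2.87], [-3.08, 3.08]. Speed limits (rad/s): [1.89, 1.89, 2.39, 3.14, 3.14, 3.14].

## Interface

Orientations are given as a unit quaternion [x, y, z, w].
In Python, from bench import arm gives the robot as it stands.
- The arm moves only by the shell command python3 -m pendant 'ROWS' [OPENING] [FORCE]. ROWS is JSON, one flat list of numbers, 4 for each row, row after row: the shift along the world's x, y, z each as a share of 0.2 m, from -1 to 1, then the turn about the world's z as a share of 90 degrees, from -1 to 1. A call has exactly 5 rows; each row is the pose to reach, as a shift and turn from the pose commanded when the call began; what a row does not reach only later rows make up. A row lasts 1/10 s, in which the tool goes at most 50 mm and 8.59 degrees, less where a joint would pass 70% of its speed; a pose out of reach is approached as far as the arm can. A call with a number of a shift or a turn outside -1 to 1 is refused whole. A call with a gripper value outside its range is refused whole. OPENING is the opening, from 0 (shut) to 1 (fully open), set as the call begins (- or left out, the last holds). The fingers move at their own pace and stop on an object; FORCE is the grip in N (left out, the last holds). Time passes only in rows, so rows that repeat a pose let the fingers close, or fill a call up. It gives the time, the measured TCP pose, the force, the opening and the grip force at its end, in the units of the state.
- arm.observe(): the state, without advancing time (a new reading comes with each control period).
- arm.read_camera(name): name is "scene" or "side" or "wrist"; returns (picture, depth): 384x512x3 uint8, blue, green, red; 384x512 float32, m along the optical axis (not along the pixel's ray), 0 where there is no reading.
- arm.calibration(name): a dict with "fov_y" (degrees; the focal length in pixels is half the picture's height over the tangent of half this angle, whatever the lens; pixels are square), "cx", "cy" (the principal point, pixels), "rvec" (rotation vector, rad) and "tvec" (3), from world to camera coordinates, as OpenCV has them; the wrist camera has in their place "tool_from_camera" (4x4, takes a point from camera to tool coordinates, whose origin is the TCP and whose axes are the flange's). Camera axes: x right, y down, z forward; pixel columns grow to the right and rows downward; lengths in m; the calibration is good to about 2 mm. The wrist camera is an equidistant fisheye: a pixel r from the principal point sees the ray r / f radians off the axis. A picture is of the moment at which its call begins: read the wrist's pose just before it. calibration takes no time and is no camera call.
- arm.close_job(): hands the job in; it is judged then, once.
The state is a dict: "t": time; "q": joint angles; "qvel": joint speeds; "tau": joint torques, N m; "position": TCP position; "eef_rot": TCP orientation; "contact_force": force on the tool from outside, world axes, zero at the start; "torque": the same for the moment, N m; "width": finger opening in m; "gripper_force": force on a finger pad.
Only numpy, scipy, OpenCV 4.12 (cv2) and the standard library are available. Lean on these libraries where they do the work, as an engineer would, in place of code of your own. Each camera call takes 0.05 s, during which the arm holds its last target. There are 200 camera calls.

## Task

Load the white ceramic ring over the post of the blue test jig and lower it gently, without dropping it, until it lies flat on its seat, and let go of it. Then take the orange-handled spring probe out of its holder and hold it by its handle with its brass tip on the red dot of the jig's sloping pad, square to the pad's face, pressed lightly so that the spring plunger is pushed about halfway in and not bottomed. Finish while still holding the probe there, steady, with the ring left on the post; leave the brass ring, wash bottle, beaker and glass dish alone.

Things in the scene. Friction and masses are not known exactly. Their poses are not given: they have to be found in the camera images.
- jig: Fixed test jig: blue base plate 90 (x) x 180 (y) x 18 mm high, origin at the centre of its underside, z up. At local y = +50 mm stands a steel seat cylinder (44 mm diameter, top 42 mm above the bench) with a dark guide post on it; at local y = -50 mm is the sloping pad. Its yaw differs from start to start.
- seat (a point): Centre of the top face of the jig's steel seat, 42 mm above the bench; the guide post, 12 mm in diameter with a tapered tip, rises 38 mm above this point. When loaded, the ring's origin lies here.
- pad: Fixed square aluminium pad 60 x 60 mm, 12 mm thick, rigid, part of the jig, its face sloping 25 degrees. Origin: centre of the red dot (14 mm diameter) at the middle of the face, 58 mm above the bench; z points out of the face, square to it (up and, at jig yaw 0, leaning towards the robot); y is level, the same as the jig's y.
- ring: Loose white ceramic ring lying flat on the bench: outer diameter 46 mm, hole 18 mm, 12 mm thick, about 70 g. Origin: centre of its underside, z up. It can be gripped across its outside.
- probe: Loose 0.14 kg probe upright in its holder, tip down. Origin on its axis at the tip end (plunger out), 6 mm above the bench in the holder; z runs from tip to handle. Brass plunger 0 to 22 mm, steel barrel 20 mm dia. 22 to 64, black collar 40 mm dia. 64 to 70, square orange handle 26 x 26 mm (faces square to its x and y) 70 to 130, stub to 136 mm.
- tip (a point): The rounded end (4 mm radius) of the probe's brass plunger; moves in along the probe's z as the plunger is pushed.
- plunger (a joint): Travel of the probe's spring plunger into the barrel, m: 0 fully out, 0.012 bottomed. The spring pushes 0.7 N at 0 and 0.35 N more per mm (about 2.8 N halfway, 4.9 N when bottomed).
- holder: Fixed grey block 70 x 70 x 70 mm with an upright hole 25 mm in diameter through its middle; the probe's barrel hangs in the hole and its collar rests on the top. Origin: centre of its underside. The probe comes out straight up; lift it at least 70 mm.
- spare: Loose brass ring, same sizes as the ceramic ring, lying on the bench; not to be used or moved. Origin: centre of its underside.
- wash: Loose white wash bottle with yellow band, 64 mm diameter, 165 mm tall; leave alone. Origin: centre of its underside.
- beaker: Loose blue plastic beaker, 68 mm diameter, 85 mm tall; leave alone. Origin: centre of its underside.
- dish: Loose low glass dish, 84 mm diameter, 16 mm tall; leave alone. Origin: centre of its underside.
There are look-alikes about, which are no part of the job. Of the things like the probe, leave any that is purple; of the rest the larger one is meant.

How it is judged:
By the outcome, as a careful person would: the job done as asked, in the order asked, and still so for the second after the job is handed in, while the arm keeps its last pose, push and grip.
It also fails if it takes over 61 s, if anything falls off the work surface, if the arm or the gripper's body presses on something with over 40 N, if the wrist force passes 120 N, or if a joint passes its speed limit or range.

## Working session

There is one attempt and no reset: what is moved stays moved. The work goes in short steps, Python scripts to look and compute and a shell command to move; the robot and the scene stay as the last step left them, time stands still between calls to the robot, and variables do not carry over. Pictures are saved under pics/ and viewed, at most 13 in all, crops included, and the job is handed in when it is done.

```bash
mkdir -p pics
cat > h.py <<'E'
import numpy as np, cv2
from scipy.spatial.transform import Rotation as R
from bench import arm
def cam(name):
    s=arm.observe(); im,d=arm.read_camera(name); c=arm.calibration(name)
    f=192/np.tan(np.radians(c["fov_y"])/2)
    if name=="wrist":
        T=np.eye(4);T[:3,:3]=R.from_quat(s["eef_rot"]).as_matrix();T[:3,3]=s["position"]
        T=T@np.array(c["tool_from_camera"])
    else:
        E=np.eye(4);E[:3,:3]=R.from_rotvec(np.ravel(c["rvec"])).as_matrix();E[:3,3]=np.ravel(c["tvec"]);T=np.linalg.inv(E)
    return dict(n=name,im=im,d=d,f=f,cx=c["cx"],cy=c["cy"],T=T)
def rays(c,uv):
    uv=np.atleast_2d(np.asarray(uv,float)); x=(uv-[c["cx"],c["cy"]])/c["f"]
    if c["n"]=="wrist":
        r=np.linalg.norm(x,axis=1,keepdims=True)+1e-12
        v=np.hstack([x/r*np.sin(r),np.cos(r)])
    else: v=np.hstack([x,np.ones((len(x),1))])
    return c["T"][:3,3], v@c["T"][:3,:3].T
def plane(c,uv,z):
    o,v=rays(c,uv); return o+v*((z-o[2])/v[:,2:3])
def pts(c,m):
    """world points from depth over a mask"""
    vv,uu=np.nonzero(m&(c["d"]>0)); uv=np.c_[uu,vv]; o,v=rays(c,uv)
    zc=v@c["T"][:3,2]; return o+v*(c["d"][vv,uu]/zc)[:,None], uv
def tri(c1,p1,c2,p2):
    o1,v1=rays(c1,p1);o2,v2=rays(c2,p2);v1=v1[0]/np.linalg.norm(v1);v2=v2[0]/np.linalg.norm(v2)
    t=np.linalg.lstsq(np.c_[v1,-v2],o2-o1,rcond=None)[0]
    a,b=o1+t[0]*v1,o2+t[1]*v2; return (a+b)/2,np.linalg.norm(a-b)
E
python3 - <<'E'
from h import *
for n in("scene","side","wrist"):
    c=cam(n); cv2.imwrite(f"pics/a_{n}.png",c["im"]); np.savez(f"pics/a_{n}.npz",**c)
    print(n,c["T"].round(3).tolist(),c["f"],c["cx"],c["cy"])
s=arm.observe();print(s["position"],s["eef_rot"],s["contact_force"],s["width"],arm.hold_point_z)
E
```

```text
scene [[0.034, 0.809, -0.587, 1.54], [0.999, -0.036, 0.009, -0.001], [-0.013, -0.587, -0.809, 1.342], [0.0, 0.0, 0.0, 1.0]] 441.9425323135141 255.51931611132187 196.80932464318326
side [[-0.857, -0.279, 0.433, -0.027], [-0.515, 0.457, -0.725, 1.045], [0.005, -0.844, -0.536, 0.837], [0.0, 0.0, 0.0, 1.0]] 495.6688991058458 246.63353915698988 185.32687574188662
wrist [[0.348, -0.906, -0.242, 0.312], [-0.937, -0.336, -0.09, -0.632], [-0.0, 0.258, -0.966, 0.386], [0.0, 0.0, 0.0, 1.0]] 297.3186396354542 257.21695833049273 195.64935816871053
[ 0.24373819 -0.65588876  0.21344568] [ 9.84216064e-01  1.76970557e-01 -6.04971897e-05 -3.97504361e-04] [-0.04199217  0.53466694 -0.2098356 ] 0.0914728191097857 0.0188
```

View pics/a_scene.png

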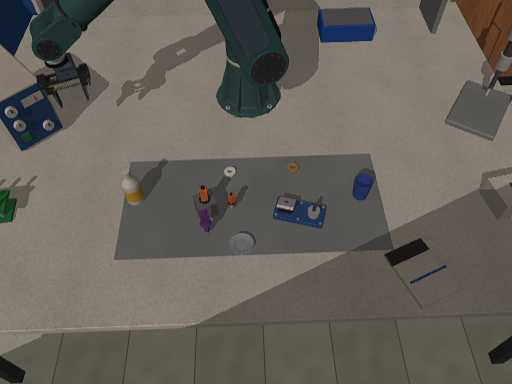

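View pics/a_side.png

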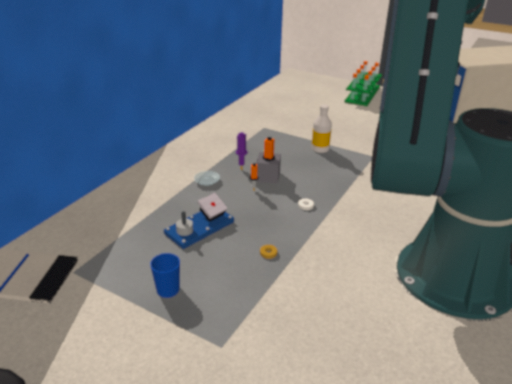

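Scene: white ring at (230,171), brass ring (293,167), the large orange probe in its grey holder (204,194), a small orange look-alike (231,199), a purple one (206,220), the jig at (300,210) with pad (286,203) and post (315,210). Side view: ring (306,204), probe handle (269,148), pad dot (213,205), post (184,215), small orange (254,172), purple (241,145).

Run:
```python
from h import *
L=lambda n:{k:(v.item() if v.ndim==0 else v) for k,v in np.load(f"pics/a_{n}.npz").items()}
a,b=L("scene"),L("side")
for nm,p,q in[("ring",(230,171),(306,204)),("dot",(286,203),(213,205)),("handle",(204,194),(269,150)),("post",(316,207),(184,215)),("small",(231,199),(254,172)),("purple",(206,218),(241,148)),("spare",(293,167),(269,252))]:
    P,e=tri(a,p,b,q);print(nm,P.round(3),round(e,4))
for c in(a,b):
    hsv=cv2.cvtColor(c["im"],cv2.COLOR_BGR2HSV)
    for nm,lo,hi,box in[("orange",(5,180,120),(14,255,255),None),("purple",(130,80,40),(160,255,255),None),("red",(172,120,80),(180,255,255),None)]:
        m=cv2.inRange(hsv,lo,hi); n,l,st,ce=cv2.connectedComponentsWithStats(m)
        for i in range(1,n):
            if st[i,4]>8:
                p,_=pts(c,l==i); 
                if len(p) and 0.3<np.median(p[:,0])<1.2 and abs(np.median(p[:,1]))<.6: print(c["n"],nm,ce[i].round(1),st[i,4],np.median(p,0).round(3),np.percentile(p,[3,97],axis=0).round(3).tolist())
```

```text
ring [ 0.441 -0.082  0.006] 0.0017
dot [0.635 0.12  0.051] 0.003
handle [ 0.616 -0.168  0.097] 0.0022
post [0.663 0.22  0.066] 0.0108
small [ 0.617 -0.075  0.064] 0.0034
purple [ 0.711 -0.157  0.084] 0.0026
spare [0.43  0.165 0.004] 0.0024
scene orange [203.2 194. ] 86 [ 0.63  -0.168  0.117] [[0.616, -0.18, 0.079], [0.635, -0.156, 0.138]]
scene orange [229.8 197.3] 26 [ 0.623 -0.079  0.083] [[0.617, -0.085, 0.058], [0.628, -0.066, 0.096]]
scene purple [204.6 220. ] 184 [ 0.726 -0.161  0.096] [[0.707, -0.177, 0.028], [0.734, -0.147, 0.135]]
side orange [268.5 148.3] 155 [ 0.611 -0.156  0.111] [[0.602, -0.172, 0.079], [0.624, -0.15, 0.137]]
side orange [253.8 171.7] 72 [ 0.611 -0.067  0.071] [[0.604, -0.075, 0.051], [0.619, -0.061, 0.091]]
side purple [241.2 148. ] 227 [ 0.708 -0.152  0.085] [[0.697, -0.168, 0.03], [0.721, -0.144, 0.132]]
```

```bash
python3 -m pendant '[0.1,0.22,0.2,0, 0.2,0.44,0.3,0, 0.3,0.66,0.4,0, 0.4,0.9,0.4,0, 0.45,1,0.4,0]' 1 5
python3 -m pendant '[0.1,0.25,0,0, 0.2,0.5,0,0, 0.3,0.75,0,0, 0.4,1,0,0, 0.45,1,0,0]'
python3 -m pendant '[0.1,0.25,0,0, 0.2,0.5,0,0, 0.3,0.7,0,0, 0.3,0.7,0,0, 0.3,0.7,0,0]'
python3 - <<'E'
from h import *
c=cam("wrist"); cv2.imwrite("pics/b.png",c["im"]); np.savez("pics/b.npz",**c)
E
```

```text
t: 0.65
position: [0.3344, -0.4542, 0.2947]
eef_rot: [0.984, 0.177, 0.0, 0.0]
contact_force: [0.5, -0.1, -0.4]
width: 0.0912
gripper_force: 0.0
t: 1.15
position: [0.424, -0.2528, 0.2939]
eef_rot: [0.984, 0.178, 0.0, -0.0]
contact_force: [-0.2, -0.4, -0.4]
width: 0.0912
gripper_force: 0.0
t: 1.65
position: [0.484, -0.1152, 0.2938]
eef_rot: [0.984, 0.178, -0.0, -0.0]
contact_force: [-0.2, 0.3, -1.0]
width: 0.0908
gripper_force: 0.0
```

View pics/b.png

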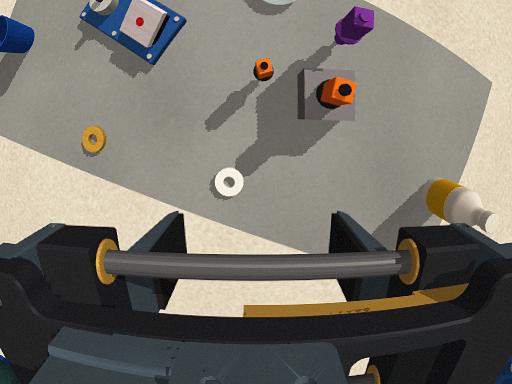

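The wrist view shows the ring at (229,182), probe handle top at (345,90) on the grey holder, small orange at (264,69), purple at (355,25), red dot at (140,21) and brass ring at (93,139).

```bash
cat >> h.py <<'E'
def load(n): return {k:(v.item() if v.ndim==0 else v) for k,v in np.load(f"pics/{n}.npz").items()}
def blob(m,near):
    n,l,st,ce=cv2.connectedComponentsWithStats(m.astype(np.uint8))
    i=1+np.argmin([np.hypot(*(ce[k]-near))+(1e3 if st[k,4]<10 else 0) for k in range(1,n)]); return l==i,ce[i]
def ring(c,near):
    hsv=cv2.cvtColor(c["im"],cv2.COLOR_BGR2HSV)
    m,ce=blob((hsv[...,1]<40)&(hsv[...,2]>190),near)
    k,_=cv2.findContours(m.astype(np.uint8),cv2.RETR_CCOMP,cv2.CHAIN_APPROX_NONE)
    k=sorted(k,key=len)
    return m,ce,k[-1][:,0],(k[-2][:,0] if len(k)>1 else None)
def circ(p):
    s=np.linalg.lstsq(np.c_[2*p[:,:2],np.ones(len(p))],(p[:,:2]**2).sum(1),rcond=None)[0]
    return s[:2],np.sqrt(s[2]+s[:2]@s[:2])
E
python3 - <<'E'
from h import *
c=load("b")
m,ce,o,i=ring(c,(229,182)); p,_=pts(c,m)
print(ce,m.sum(),"z",np.percentile(p[:,2],[5,50,95]).round(4))
for q in(o,i):
    if q is not None: print(circ(plane(c,q,.012)))
hsv=cv2.cvtColor(c["im"],cv2.COLOR_BGR2HSV)
for near in((340,92),(264,69),(140,21)):
    h=hsv[...,0]; m,ce=blob(((h<14)|(h>172))&(hsv[...,1]>150)&(hsv[...,2]>90),near)
    p,uv=pts(c,m); print(near,ce,m.sum(),np.median(p,0).round(4),np.percentile(p,[3,97],axis=0).round(4).tolist())
    top=p[p[:,2]>np.percentile(p[:,2],97)-.006]
    print(len(top),top.mean(0).round(4),cv2.minAreaRect((top[:,:2]*1000).astype(np.float32)))
E
```

```text
[228.83912249 181.43510055] 547 z [0.0123 0.014  0.0154]
(array([ 0.44377246, -0.08417755]), np.float64(0.022135666819783118))
(array([ 0.44371616, -0.08414599]), np.float64(0.009720742750641515))
(340, 92) [336.95631825  91.52886115] 641 [ 0.6134 -0.1628  0.137 ] [[0.6042, -0.1815, 0.0849], [0.6296, -0.1556, 0.14]]
367 [ 0.6171 -0.1684  0.1382] ((618.056884765625, -169.289794921875), (25.916913986206055, 25.877002716064453), 7.882464408874512)
(264, 69) [263.57603687  68.28110599] 217 [ 0.6136 -0.0766  0.0925] [[0.6053, -0.0864, 0.057], [0.6264, -0.0659, 0.0943]]
157 [ 0.6162 -0.076   0.0928] ((616.7662963867188, -75.76747131347656), (18.39508819580078, 17.901466369628906), 37.02660369873047)
(140, 21) [139.37037037  21.2037037 ] 54 [0.6336 0.1204 0.0607] [[0.6288, 0.1142, 0.0574], [0.6393, 0.1261, 0.0638]]
50 [0.6342 0.1201 0.0607] ((633.5875854492188, 120.43766021728516), (11.852378845214844, 12.18256664276123), 32.50117492675781)
```

```bash
python3 -m pendant '[-0.1,0.08,-0.2,0, -0.2,0.155,-0.4,0, -0.2,0.155,-0.6,0, -0.2,0.155,-0.8,0, -0.2,0.155,-0.97,0]'
python3 -m pendant '[0,0,0,0, 0,0,0,0, 0,0,0,0, 0,0,0,0, 0,0,0,0]'
python3 - <<'E'
from h import *
s=arm.observe();print(s["position"].round(4))
c=cam("wrist"); cv2.imwrite("pics/c.png",c["im"]); np.savez("pics/c.npz",**c)
b=load("b")
o,v=rays(c,[[256,192]])
P=np.array([.4438,-.0841,.012]); q=c["T"][:3,:3].T@(P-c["T"][:3,3]); th=np.arctan2(np.hypot(q[0],q[1]),q[2]); uv=np.array([c["cx"],c["cy"]])+c["f"]*th*q[:2]/np.hypot(q[0],q[1]); print(uv)
m,ce,o,i=ring(c,uv); p,_=pts(c,m); print(ce,m.sum(),np.percentile(p[:,2],[5,50,95]))
for q in(o,i):
    if q is not None: print(circ(plane(c,q,.012)))
print(tri(b,(228.84,181.44),c,ce))
E
```

```text
t: 2.2
position: [0.4428, -0.0864, 0.0983]
eef_rot: [0.984, 0.176, -0.0, -0.0]
contact_force: [0.4, -0.3, -0.4]
width: 0.0915
gripper_force: 0.0
t: 2.7
position: [0.4446, -0.0854, 0.1012]
eef_rot: [0.984, 0.177, 0.001, 0.0]
contact_force: [-0.5, -0.6, 0.2]
width: 0.0909
gripper_force: 0.0
[ 0.4446 -0.0854  0.1012]
[253.91655804 198.12679131]
[253.70154799 197.78080495] 1615 [0.01256456 0.01410016 0.01525914]
(array([ 0.44360736, -0.08399379]), np.float64(0.02247609695744928))
(array([ 0.44405579, -0.08417386]), np.float64(0.009157940533665298))
(array([ 0.44308457, -0.08413753,  0.0081596 ]), np.float64(8.128700151998429e-05))
```

View pics/c.png

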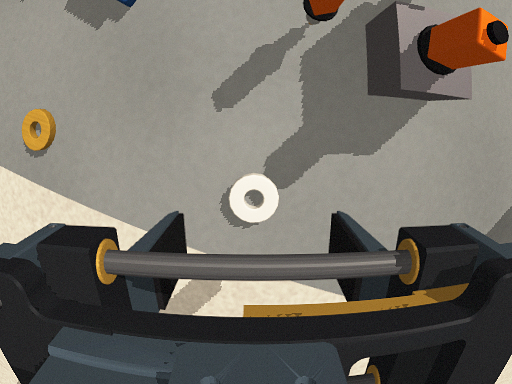

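The ring sits at (254,198), midway between the fingers, and the two wrist views agree to within 0.5 mm.

```bash
python3 -m pendant '[0,0.005,-0.15,0, 0,0.005,-0.3,0, 0,0.005,-0.42,0, 0,0.005,-0.48,0, 0,0.005,-0.48,0]'
python3 -m pendant '[0,0,0,0, 0,0,0,0, 0,0,0,0, 0,0,0,0, 0,0,0,0]' 0 15
python3 -m pendant '[0,0,0,0, 0,0,0,0, 0,0,0,0, 0,0,0,0, 0,0,0,0]'
```

```text
t: 3.25
position: [0.4432, -0.084, 0.0032]
eef_rot: [0.984, 0.177, -0.001, -0.0]
contact_force: [0.7, 0.7, 0.8]
width: 0.0912
gripper_force: 0.0
t: 3.75
position: [0.4441, -0.0842, 0.0043]
eef_rot: [0.984, 0.177, 0.0, 0.0]
contact_force: [-0.1, -0.3, -0.6]
width: 0.0543
gripper_force: 0.0
t: 4.25
position: [0.4439, -0.0841, 0.004]
eef_rot: [0.984, 0.177, -0.0, -0.0]
contact_force: [-1.3, 0.4, 6.9]
width: 0.0441
gripper_force: 15.0
```

```bash
python3 -m pendant '[0,0,0.2,0, 0,0,0.45,0.05, 0.1,0.1,0.7,0.14, 0.25,0.25,0.9,0.23, 0.4,0.4,1,0.32]'
python3 -m pendant '[0.15,0.15,0.1,0.09, 0.3,0.3,0.2,0.18, 0.45,0.45,0.25,0.28, 0.53,0.6,0.25,0.28, 0.53,0.62,0.25,0.28]'
python3 -m pendant '[0,0,0,0, 0,0,0,0, 0,0,0,0, 0,0,0,0, 0,0,0,0]'
python3 - <<'E'
from h import *
s=arm.observe();print(s["q"].round(2))
c=cam("wrist"); cv2.imwrite("pics/d.png",c["im"]); np.savez("pics/d.npz",**c)
E
```

```text
t: 4.75
position: [0.5176, -0.0108, 0.201]
eef_rot: [0.908, 0.418, 0.001, 0.001]
contact_force: [0.4, -1.2, -1.8]
width: 0.0446
gripper_force: 15.0
t: 5.25
position: [0.6242, 0.1154, 0.2481]
eef_rot: [0.796, 0.605, 0.0, 0.0]
contact_force: [-0.6, 0.3, -1.2]
width: 0.0446
gripper_force: 15.0
t: 5.75
position: [0.6226, 0.1121, 0.2482]
eef_rot: [0.797, 0.604, 0.0, 0.0]
contact_force: [0.2, -0.1, -0.5]
width: 0.0448
gripper_force: 15.0
[0.14 0.24 1.86 0.   1.05 0.41]
```

View pics/d.png

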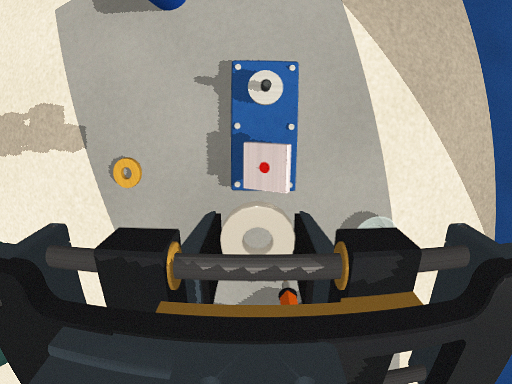

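The view shows the seat disc at (265,86) with the dark post tip on it, the red dot at (264,168), the base plate over columns 232–299 and rows 61–190, and the ring held between the fingers at (258,235).

```bash
cat > jig.py <<'E'
from h import *
def jig(c,seat,dot,plate=None):
    hsv=cv2.cvtColor(c["im"],cv2.COLOR_BGR2HSV); h,s,v=[hsv[...,k].astype(int) for k in range(3)]
    u,w=np.meshgrid(np.arange(512),np.arange(384)); near=np.hypot(u-seat[0],w-seat[1])
    m,ce=blob((s<70)&(v>110)&(near<30),seat)
    k=max(cv2.findContours(m.astype(np.uint8),0,cv2.CHAIN_APPROX_NONE)[0],key=len)[:,0]; k=cv2.convexHull(k)[:,0]
    S,r=circ(plane(c,k,.042)); print("seat",S.round(4),r.round(4),m.sum())
    mp,cp=blob((v<90)&(s<120)&(near<12),seat); print("post px",cp,mp.sum(),"tip@.08",plane(c,cp,.08).round(4),"@.06",plane(c,cp,.06).round(4))
    md,cd=blob(((h<8)|(h>172))&(s>130)&(v>80),dot); p,_=pts(c,md); D=plane(c,cd,.058)[0]
    print("dot",cd,md.sum(),D.round(4),np.median(p,0).round(4))
    mb,cb=blob((h>95)&(h<125)&(s>120)&(v>60),plate or ((seat[0]+dot[0])/2,(seat[1]+dot[1])/2))
    k=max(cv2.findContours(mb.astype(np.uint8),0,cv2.CHAIN_APPROX_NONE)[0],key=len)[:,0]
    print("plate",cv2.minAreaRect((plane(c,k,.018)[:,:2]*1000).astype(np.float32)))
    d=S-D[:2]; print("dot->seat",np.hypot(*d),"yaw",np.degrees(np.arctan2(-d[0],d[1])))
E
python3 - <<'E'
from jig import *
c=load("d"); jig(c,(265,86),(264,168))
m,ce,o,i=ring(c,(240,230)); 
hsv=cv2.cvtColor(c["im"],cv2.COLOR_BGR2HSV)
u,w=np.meshgrid(np.arange(512),np.arange(384))
m=(hsv[...,1]<50)&(hsv[...,2]>150)&(np.hypot(u-257,w-235)<46)&(w<245); m,ce=blob(m,(257,225))
k=max(cv2.findContours(m.astype(np.uint8),0,cv2.CHAIN_APPROX_NONE)[0],key=len)[:,0]; hull=k[(k[:,1]<225)]
P=plane(c,hull,.2482+.008); print("held outer",circ(P),len(P),np.median(pts(c,m)[0],0))
hm,hc=blob((hsv[...,2]<225)&(np.hypot(u-258,w-239)<20),(258,239));print(hm.sum(),hc,plane(c,hc,.2482+.002))
cv2.imwrite("pics/dz.png",cv2.resize(c["im"][190:290,190:330],None,fx=4,fy=4))
E
```

```text
seat [0.6622 0.2163] 0.0223 874
post px [265.40243902  85.07317073] 82 tip@.08 [[0.6612 0.2146 0.08  ]] @.06 [[0.6623 0.2166 0.06  ]]
dot [263.82954545 167.        ] 88 [0.6336 0.1202 0.058 ] [0.6337 0.1206 0.0604]
plate ((647.8973999023438, 168.7236785888672), (178.32620239257812, 89.4375), 73.41204833984375)
dot->seat 0.10023596699698904 yaw -16.567650029370306
held outer (array([0.62498591, 0.12014169]), np.float64(0.022720881699699953)) 113 [0.62118404 0.11538298 0.25726911]
1240 [258.01048387 238.94354839] [[0.62259963 0.10952239 0.2502    ]]
```

View pics/dz.png

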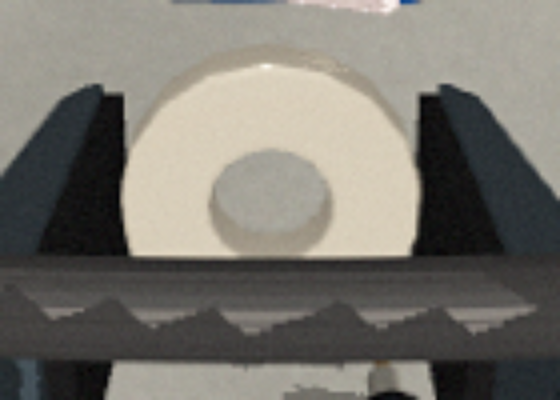

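The crop shows the ring held level between both fingers, with its hole centred at crop (270,203), which is image (257.5,241).

Run:
```python
from h import *
c=load("d")
f=lambda q:np.array(q)/4+190
for q in([(210,203),(332,203),(270,150),(225,172),(315,170)],[(265,66),(121,195),(421,195),(165,105),(385,112)]): print(circ(plane(c,f(q),.2482+.008)))
s=arm.observe();print(s["position"])
```

```text
(array([0.62259766, 0.11016691]), np.float64(0.009177807956153673))
(array([0.62254043, 0.10987079]), np.float64(0.022830082496492793))
[0.6226195  0.11226712 0.24819093]
```

```bash
python3 -m pendant '[0.05,0.13,0,0, 0.1,0.26,-0.1,0, 0.15,0.4,-0.3,0, 0.198,0.527,-0.5,0, 0.198,0.527,-0.725,0]'
python3 -m pendant '[0,0,0,0, 0,0,0,0, 0,0,0,0, 0,0,0,0, 0,0,0,0]'
python3 - <<'E'
from h import *
s=arm.observe();print(s["position"].round(4))
c=cam("wrist"); np.savez("pics/e.npz",**c); cv2.imwrite("pics/e.png",cv2.resize(c["im"][190:300,180:340],None,fx=5,fy=5))
E
```

```text
t: 6.3
position: [0.6637, 0.2207, 0.1025]
eef_rot: [0.796, 0.605, 0.001, 0.0]
contact_force: [-0.3, -0.9, -1.4]
width: 0.0442
gripper_force: 15.0
t: 6.8
position: [0.6632, 0.218, 0.1051]
eef_rot: [0.797, 0.604, 0.001, 0.0]
contact_force: [0.4, -0.9, -0.8]
width: 0.045
gripper_force: 15.0
[0.6632 0.218  0.1051]
```

View pics/e.png

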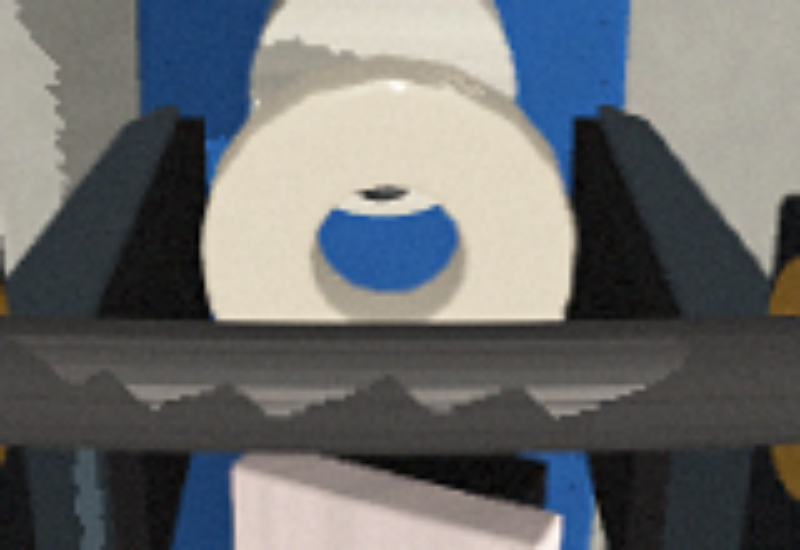

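The crop looks down through the ring's hole: the post tip shows at crop (382,192), near the hole's upper edge. I'll compute the offset.

Run:
```python
from h import *
c=load("e")
f=lambda q:np.atleast_2d(q)/5.+[180,190]
print("hole",circ(plane(c,f([(311,258),(467,258),(352,200),(430,200),(330,216)]),.1051+.008)))
print("outer",circ(plane(c,f([(390,84),(203,235),(576,235),(250,125),(530,120)]),.1051+.008)))
print("tip",plane(c,f([(382,186),(382,192),(382,198)]),.08))
k=f([(255,90),(515,90),(265,30),(500,30)]); print("seat sides",plane(c,k,.042))
```

```text
hole (array([0.66318352, 0.21556457]), np.float64(0.00945528621132784))
outer (array([0.66359041, 0.21652168]), np.float64(0.02286033114480331))
tip [[0.66158639 0.21326208 0.08      ]
 [0.6613376  0.21237744 0.08      ]
 [0.66108801 0.21149003 0.08      ]]
seat sides [[0.64185742 0.22140337 0.042     ]
 [0.68360329 0.20967357 0.042     ]
 [0.64648529 0.23086076 0.042     ]
 [0.6837724  0.22038685 0.042     ]]
```

```bash
python3 -m pendant '[-0.005,-0.005,-0.05,0, -0.005,-0.005,-0.1,0, -0.005,-0.005,-0.14,0, -0.005,-0.005,-0.18,0, -0.005,-0.005,-0.2,0]'
python3 -m pendant '[0,0,0,0, 0,0,0,0, 0,0,0,0, 0,0,0,0, 0,0,0,0]'
```

```text
t: 7.35
position: [0.6608, 0.217, 0.0616]
eef_rot: [0.797, 0.605, -0.001, -0.0]
contact_force: [0.2, -0.5, -0.1]
width: 0.0442
gripper_force: 15.0
t: 7.85
position: [0.6614, 0.2171, 0.0634]
eef_rot: [0.797, 0.605, 0.0, 0.0]
contact_force: [-0.0, -0.2, -0.7]
width: 0.0445
gripper_force: 15.0
```

Already below the post tip and free. I'll lower it the rest of the way slowly.

```bash
python3 -m pendant '[0,0,-0.02,0, 0,0,-0.04,0, 0,0,-0.055,0, 0,0,-0.065,0, 0,0,-0.07,0]'
python3 -m pendant '[0,0,-0.005,0, 0,0,-0.01,0, 0,0,-0.015,0, 0,0,-0.015,0, 0,0,-0.015,0]'
```

```text
t: 8.35
position: [0.6611, 0.217, 0.0486]
eef_rot: [0.797, 0.604, -0.0, -0.0]
contact_force: [0.5, -0.2, -0.6]
width: 0.0447
gripper_force: 15.0
t: 8.85
position: [0.6614, 0.2171, 0.0462]
eef_rot: [0.797, 0.604, 0.0, 0.0]
contact_force: [-0.5, -0.0, -0.1]
width: 0.0447
gripper_force: 15.0
```

```bash
python3 -m pendant '[0,0,-0.003,0, 0,0,-0.006,0, 0,0,-0.006,0, 0,0,-0.006,0, 0,0,-0.006,0]'
python3 -m pendant '[0,0,-0.003,0, 0,0,-0.006,0, 0,0,-0.006,0, 0,0,-0.006,0, 0,0,-0.006,0]'
```

```text
t: 9.35
position: [0.6614, 0.2171, 0.046]
eef_rot: [0.797, 0.604, -0.0, -0.0]
contact_force: [-6.6, -2.6, 14.4]
width: 0.0449
gripper_force: 15.0
t: 9.85
position: [0.6615, 0.2173, 0.0451]
eef_rot: [0.797, 0.604, 0.0, -0.0]
contact_force: [-8.7, -1.5, 18.8]
width: 0.0449
gripper_force: 15.0
```

```bash
python3 -m pendant '[0,0,0.005,0, 0,0,0.005,0, 0,0,0.005,0, 0,0,0.005,0, 0,0,0.005,0]' 0.75
python3 -m pendant '[0,0,0.2,0, 0,0,0.4,0, 0,0,0.65,0, 0,0,0.9,0, 0,0,1,0]'
python3 -m pendant '[-0.05,-0.2,0,0, -0.1,-0.4,0,0, -0.1,-0.4,0,0, -0.1,-0.4,0,0, -0.1,-0.4,0,0]'
python3 - <<'E'
from h import *
c=cam("wrist"); np.savez("pics/f.npz",**c); cv2.imwrite("pics/f.png",c["im"])
E
```

```text
t: 10.35
position: [0.6613, 0.217, 0.0445]
eef_rot: [0.797, 0.604, -0.0, -0.0]
contact_force: [-0.0, 0.1, -1.2]
width: 0.0685
gripper_force: 0.0
t: 10.85
position: [0.663, 0.2176, 0.2502]
eef_rot: [0.797, 0.604, 0.003, 0.001]
contact_force: [2.0, 0.5, -0.3]
width: 0.0684
gripper_force: 0.0
t: 11.35
position: [0.6415, 0.1377, 0.2447]
eef_rot: [0.797, 0.605, 0.0, -0.0]
contact_force: [0.2, 0.0, 0.5]
width: 0.0685
gripper_force: 0.0
```

View pics/f.png

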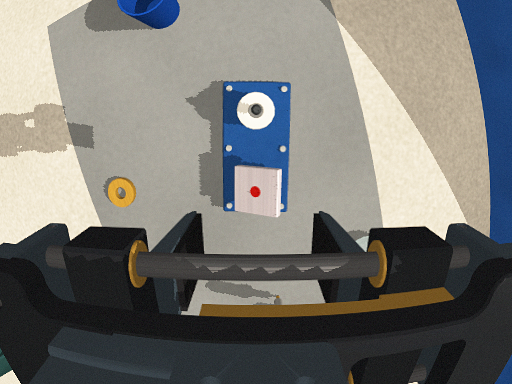

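The ring lies round the post at (255,110), with the dot at (255,191). I'll check its seating height while moving over the probe.

```bash
python3 -m pendant '[-0.01,-0.2,0.02,-0.09, -0.03,-0.4,0.02,-0.18, -0.05,-0.6,0.02,-0.27, -0.07,-0.8,0.02,-0.36, -0.09,-1,0.02,-0.45]'
python3 -m pendant '[-0.01,-0.2,0,-0.09, -0.03,-0.4,0,-0.18, -0.03,-0.53,0,-0.27, -0.03,-0.53,0,-0.29, -0.03,-0.53,0,-0.29]'
python3 - <<'E'
from jig import *
c=load("f"); m,ce,o,i=ring(c,(255,110)); p,_=pts(c,m); A=np.c_[p[:,:2]-p[:,:2].mean(0),np.ones(len(p))]
print("ring z,tilt",np.linalg.lstsq(A,p[:,2],rcond=None)[0].round(4),circ(plane(c,o,.054)))
d=load("d"); h=cv2.cvtColor(c["im"],cv2.COLOR_BGR2HSV); md,cd=blob(((h[...,0]<8)|(h[...,0]>172))&(h[...,1]>130)&(h[...,2]>80),(255,191)); b=load("b")
print("dot",cd,plane(c,cd,.058),tri(c,cd,d,(263.83,167)),tri(c,cd,b,(139.37,21.2)))
c=cam("wrist"); np.savez("pics/g.npz",**c); s=arm.observe(); print(s["position"].round(4),s["eef_rot"].round(3))
hsv=cv2.cvtColor(c["im"],cv2.COLOR_BGR2HSV); h=hsv[...,0]
P=np.array([.618,-.169,.136]); q=c["T"][:3,:3].T@(P-c["T"][:3,3]); th=np.arctan2(np.hypot(q[0],q[1]),q[2]); uv=np.array([c["cx"],c["cy"]])+c["f"]*th*q[:2]/np.hypot(q[0],q[1]); print(uv)
m,ce=blob(((h<14)|(h>172))&(hsv[...,1]>150)&(hsv[...,2]>90),uv); p,_=pts(c,m)
top=p[p[:,2]>np.percentile(p[:,2],97)-.005]; print(m.sum(),len(top),top.mean(0).round(4),cv2.minAreaRect((top[:,:2]*1000).astype(np.float32)))
E
```

```text
t: 11.9
position: [0.6234, -0.0636, 0.2486]
eef_rot: [0.957, 0.289, 0.0, -0.0]
contact_force: [0.5, 0.3, 0.3]
width: 0.0682
gripper_force: 0.0
t: 12.4
position: [0.6177, -0.1689, 0.2484]
eef_rot: [0.998, 0.068, -0.0, -0.0]
contact_force: [1.1, 0.6, 0.4]
width: 0.0684
gripper_force: 0.0
ring z,tilt [-0.1109  0.0079  0.055 ] (array([0.66165459, 0.21594139]), np.float64(0.02216481511542711))
dot [254.67857143 191.28571429] [[0.63349661 0.11982356 0.058     ]] (array([0.63372557, 0.12077973, 0.061797  ]), np.float64(0.00015076485620397107)) (array([0.63380374, 0.12032182, 0.06028198]), np.float64(0.00028383733150010075))
[ 0.6177 -0.1684  0.2485] [ 0.998  0.069 -0.    -0.   ]
[255.82773893 191.43567954]
479 244 [ 0.6159 -0.1682  0.1381] ((619.10498046875, -169.8993377685547), (25.46837043762207, 25.535640716552734), 7.150662422180176)
```

Run:
```python
from h import *
for n,near,r in(("f",(255,110),.054),("b",(229,182),.012),("c",(254,198),.012)):
    c=load(n); m,ce,o,i=ring(c,near); 
    p,_=pts(c,m); C=circ(plane(c,o,r))[0]; rr=np.hypot(*(p[:,:2]-C).T); p=p[(rr<.021)&(rr>.0105)]
    A=np.c_[p[:,:2]-C,np.ones(len(p))]; s,res,_,_=np.linalg.lstsq(A,p[:,2],rcond=None); print(n,len(p),s.round(4),np.std(p[:,2]-A@s).round(4))
c=load("f"); print("post dark", [plane(c,cc,.08) for cc in [blob((c["im"].max(2)<90)&(np.hypot(*(np.indices((384,512))[::-1]-np.array([255,110])[:,None,None]))<12),(255,110))[1]]])
```

```text
f 705 [0.0012 0.0015 0.0562] 0.0008
b 414 [-0.0014 -0.0053  0.0142] 0.0008
c 1208 [-0.002  -0.0019  0.0142] 0.0007
post dark [array([[0.66189285, 0.21614323, 0.08      ]])]
```

The ring is flat (slope under 0.2 %), with its top exactly 42 mm higher than it was on the bench. Next, the probe.

```bash
python3 -m pendant '[0.005,-0.005,-0.2,0, 0.005,-0.005,-0.4,0, 0.005,-0.005,-0.6,0, 0.005,-0.005,-0.74,0, 0.005,-0.005,-0.805,0]'
python3 -m pendant '[0,0,0,0, 0,0,0,0, 0,0,0,0, 0,0,0,0, 0,0,0,0]' 0 8
python3 -m pendant '[0,0,0,0, 0,0,0,0, 0,0,0,0, 0,0,0,0, 0,0,0,0]'
```

```text
t: 12.95
position: [0.6172, -0.1684, 0.0849]
eef_rot: [0.998, 0.069, -0.002, -0.001]
contact_force: [-0.2, -0.3, -0.7]
width: 0.068
gripper_force: 0.0
t: 13.45
position: [0.6188, -0.1701, 0.0887]
eef_rot: [0.998, 0.068, 0.001, 0.0]
contact_force: [-0.1, -1.0, 0.2]
width: 0.0313
gripper_force: 0.0
t: 13.95
position: [0.6186, -0.17, 0.0884]
eef_rot: [0.998, 0.068, 0.0, 0.0]
contact_force: [-1.9, 2.0, 6.3]
width: 0.0265
gripper_force: 8.0
```

```bash
python3 -m pendant '[0,0,0.06,0, 0,0,0.12,0, 0,0,0.18,0, 0,0,0.24,0, 0,0,0.24,0]'
python3 - <<'E'
from h import *
c=cam("wrist"); np.savez("pics/i.npz",**c); cv2.imwrite("pics/i.png",c["im"])
c=cam("side"); cv2.imwrite("pics/i2.png",cv2.resize(c["im"][100:220,200:340],None,fx=5,fy=5))
E
```

```text
t: 14.45
position: [0.6194, -0.1703, 0.138]
eef_rot: [0.998, 0.068, 0.001, 0.001]
contact_force: [0.7, 0.6, -2.5]
width: 0.0263
gripper_force: 8.0
```

View pics/i2.png

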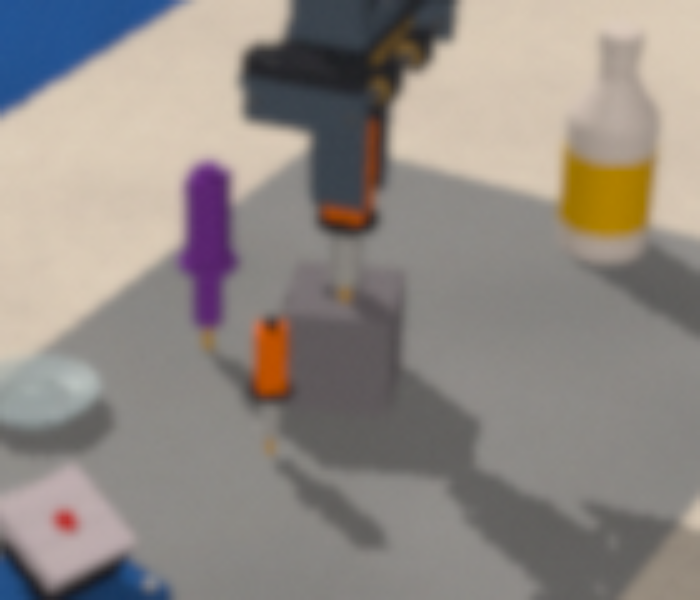

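The probe is lifted with its plunger still in the holder's hole (crop (345,295)). Now I'll pivot it in the grip against the rim.

```bash
python3 -m pendant '[-0.05,-0.007,0,0, -0.1,-0.013,0,0, -0.15,-0.02,0,0, -0.2,-0.026,0,0, -0.23,-0.03,0,0]'
python3 -m pendant '[0,0,0,0, 0,0,0,0, 0,0,0,0, 0,0,0,0, 0,0,0,0]'
python3 - <<'E'
from h import *
c=cam("wrist"); np.savez("pics/j.npz",**c); cv2.imwrite("pics/j.png",c["im"])
d=cam("side"); np.savez("pics/j2.npz",**d); e=cam("scene"); np.savez("pics/j3.npz",**e)
cv2.imwrite("pics/j4.png",np.hstack([cv2.resize(c["im"][150:350,150:360],(420,400)),cv2.resize(d["im"][120:190,235:305],(400,400))]))
E
```

```text
t: 15.05
position: [0.5711, -0.176, 0.1355]
eef_rot: [0.998, 0.068, -0.0, -0.0]
contact_force: [3.0, 0.4, -1.5]
width: 0.0259
gripper_force: 8.0
t: 15.55
position: [0.5724, -0.1759, 0.1356]
eef_rot: [0.998, 0.068, -0.0, -0.0]
contact_force: [-0.5, 0.3, -0.9]
width: 0.0261
gripper_force: 8.0
```

View pics/j4.png

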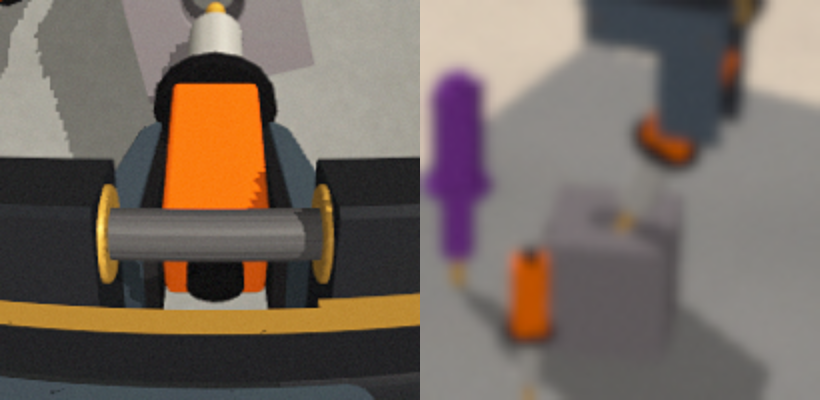

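Wrist crop: the probe now leans in the grip, with its orange side face and brass tip (215,8) visible ahead of the fingers. Next: firm grip, lift clear and measure the lean.

```bash
python3 -m pendant '[0,0,0,0, 0,0,0,0, 0,0,0.1,0, 0,0,0.3,0, 0,0,0.5,0]' - 35
python3 -m pendant '[0,0,0,0, 0,0,0,0, 0,0,0,0, 0,0,0,0, 0,0,0,0]'
cat > tilt.py <<'E'
from h import *
def tilt(c,s):
    hsv=cv2.cvtColor(c["im"],cv2.COLOR_BGR2HSV); h,S,v=[hsv[...,k].astype(int) for k in range(3)]
    Rt=R.from_quat(s["eef_rot"]).as_matrix()
    u,w=np.meshgrid(np.arange(512),np.arange(384))
    m=(h>3)&(h<14)&(S>180)&(v>120)&(w<252)&(w>185)&(abs(u-257)<40); m=cv2.erode(m.astype(np.uint8),np.ones((3,3)))>0
    p,_=pts(c,m); q=(p-s["position"])@Rt   # tool frame
    n=np.linalg.svd(q-q.mean(0))[2][2] if len(q)<4000 else np.linalg.svd((q-q.mean(0))[::4])[2][2]
    n*=np.sign(n[0]); res=np.std((q-q.mean(0))@n)
    print("face",len(q),q.mean(0).round(4),"n",n.round(4),"res",res.round(5),"tilt deg",np.degrees(np.arctan2(-n[2],n[0])).round(2) )
    mt=(h>14)&(h<30)&(S>130)&(v>110)&(w<200)&(abs(u-257)<30)
    n_,l,st,ce=cv2.connectedComponentsWithStats(mt.astype(np.uint8))
    for i in range(1,n_):
        if st[i,4]>8:
            p,_=pts(c,l==i); q2=(p-s["position"])@Rt; print("brass",st[i],ce[i].round(1),np.median(q2,0).round(4))
            k=np.argwhere(l==i); print(" top row",k[:,0].min(),k[k[:,0]==k[:,0].min(),1].mean(), "tool pts far", q2[np.argsort(q2[:,2])[-5:]].mean(0).round(4) if len(q2) else None)
    return n,q.mean(0)
E
python3 - <<'E'
from tilt import *
s=arm.observe(); c=cam("wrist"); np.savez("pics/k.npz",**c); cv2.imwrite("pics/k.png",c["im"])
tilt(c,s); s0=dict(s); s0["position"]=np.array([.5724,-.1759,.1356]); print("before:"); tilt(load("j"),s0)
E
```

```text
t: 16.2
position: [0.5718, -0.1757, 0.2364]
eef_rot: [0.998, 0.068, -0.001, -0.0]
contact_force: [0.3, 0.6, -2.1]
width: 0.0259
gripper_force: 35.0
t: 16.7
position: [0.5718, -0.1757, 0.2345]
eef_rot: [0.998, 0.068, -0.001, -0.0]
contact_force: [-0.8, 0.7, -1.4]
width: 0.0259
gripper_force: 35.0
face 95 [ 0.0147  0.001  -0.0298] n [ 0.9272 -0.0024 -0.3745] res 0.0005 tilt deg 21.99
brass [253 151   9   5  36] [257.2 153.4] [0.0434 0.0013 0.0665]
 top row 151 257.5 tool pts far [0.0449 0.001  0.0686]
before:
face 83 [ 0.0137  0.0025 -0.0322] n [ 0.9272 -0.0031 -0.3746] res 0.00047 tilt deg 22.0
brass [253 151  10   5  37] [257.4 153.4] [0.0436 0.0013 0.0667]
 top row 151 257.5 tool pts far [0.0443 0.0018 0.0688]
```

View pics/k.png

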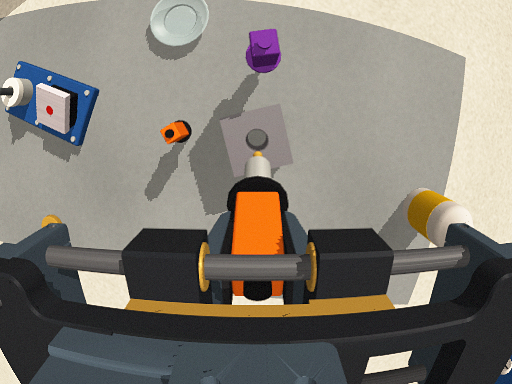

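The wrist view shows the leaning probe held clear of the holder: brass tip at (257,152), orange face over rows 192–296, jig dot at (49,110).

Run:
```python
from tilt import *
s=arm.observe(); c=load("k"); Rt=R.from_quat(s["eef_rot"]).as_matrix()
hsv=cv2.cvtColor(c["im"],cv2.COLOR_BGR2HSV); h,S,v=[hsv[...,k].astype(int) for k in range(3)]
u,w=np.meshgrid(np.arange(512),np.arange(384))
m0=(h>3)&(h<16)&(S>150)&(v>90)&(w>180)&(w<300)&(abs(u-257)<32)
print("mask",m0.sum(),"depth ok",(m0&(c["d"]>0)).sum(), "rows",[ (r,int(m0[r].sum()),int((m0[r]&(c["d"][r]>0)).sum())) for r in range(186,300,8)])
p,uv=pts(c,m0); q=(p-s["position"])@Rt
for r in range(186,300,4):
    k=abs(uv[:,1]-r)<=1
    if k.sum()>3: print(r,np.median(q[k],0).round(4))
mb=(w>140)&(w<192)&(abs(u-257)<8); p,uv=pts(c,mb); q=(p-s["position"])@Rt
for r in range(150,192,3):
    k=(uv[:,1]==r)&(abs(uv[:,0]-257)<3)
    if k.sum(): print("bar",r,np.median(q[k],0).round(4))
print(arm.calibration("wrist")["tool_from_camera"])
```

```text
mask 3337 depth ok 3330 rows [(186, 0, 0), (194, 43, 43), (202, 44, 44), (210, 46, 46), (218, 47, 46), (226, 48, 48), (234, 50, 50), (242, 51, 51), (250, 53, 53), (258, 0, 0), (266, 0, 0), (274, 0, 0), (282, 24, 24), (290, 21, 21), (298, 0, 0)]
194 [ 0.027   0.0012 -0.0001]
198 [ 0.0255  0.0012 -0.0035]
202 [ 0.024   0.0015 -0.0071]
206 [ 0.0227  0.0012 -0.0105]
210 [ 0.0214  0.0012 -0.0139]
214 [ 0.0201  0.0012 -0.0171]
218 [ 0.0188  0.0012 -0.0202]
222 [ 0.0176  0.0015 -0.0232]
226 [ 0.0164  0.0015 -0.026 ]
230 [ 0.0152  0.0012 -0.0288]
234 [ 0.014   0.0015 -0.0315]
238 [ 0.013   0.0012 -0.0342]
242 [ 0.0118  0.0012 -0.0368]
246 [ 0.0108  0.0015 -0.0392]
250 [ 0.01    0.0012 -0.0419]
254 [ 0.0098  0.0006 -0.045 ]
282 [-0.0055  0.008  -0.0467]
286 [-0.0087 -0.0055 -0.0456]
290 [-0.0117  0.0088 -0.0444]
294 [-0.0152  0.0085 -0.0428]
bar 150 [0.0341 0.0012 0.1795]
bar 153 [0.0438 0.0012 0.0667]
bar 156 [0.0438 0.0012 0.0482]
bar 159 [0.0419 0.0012 0.0454]
bar 162 [0.0404 0.0012 0.0403]
bar 165 [0.0388 0.0012 0.0364]
bar 168 [0.0372 0.0012 0.0333]
bar 171 [0.0357 0.0012 0.0293]
bar 174 [0.0344 0.0012 0.0255]
bar 177 [0.0365 0.0012 0.0046]
bar 180 [0.0352 0.0012 0.0019]
bar 183 [0.0333 0.0012 0.0021]
bar 186 [0.0312 0.0012 0.0031]
bar 189 [0.0292 0.0012 0.0036]
[[-3.50169453e-04 -9.66170930e-01 -2.57902330e-01  7.22054059e-02]
 [ 9.99999615e-01 -5.45861331e-04  6.87182747e-04  1.30313772e-03]
 [-8.04714903e-04 -2.57901990e-01  9.66170749e-01 -1.72996654e-01]
 [ 0.00000000e+00  0.00000000e+00  0.00000000e+00  1.00000000e+00]]
```

Face, barrel and top all read about 22.1° of lean, so it needs about 3° more. I'll go back to the rim and push 5 mm further.

```bash
python3 -m pendant '[0,0,-0.2,0, 0,0,-0.4,0, 0,0,-0.495,0, 0,0,-0.495,0, 0,0,-0.495,0]'
python3 -m pendant '[0,0,0,0, 0,0,0,0, -0.01,-0.001,0,0, -0.02,-0.003,0,0, -0.026,-0.003,0,0]' - 8
python3 -m pendant '[0,0,0,0, 0,0,0,0, 0,0,0,0, 0,0,0.2,0, 0,0,0.5,0]' - 35
python3 -m pendant '[0,0,0,0, 0,0,0,0, 0,0,0,0, 0,0,0,0, 0,0,0,0]'
cat > tilt.py <<'E'
from h import *
def tilt(c,s):
    Rt=R.from_quat(s["eef_rot"]).as_matrix()
    hsv=cv2.cvtColor(c["im"],cv2.COLOR_BGR2HSV); h,S,v=[hsv[...,k].astype(int) for k in range(3)]
    u,w=np.meshgrid(np.arange(512),np.arange(384))
    m0=(h>3)&(h<16)&(S>150)&(v>90)&(w>195)&(w<250)&(abs(u-257)<20)
    p,uv=pts(c,m0); q=(p-s["position"])@Rt
    n=np.linalg.svd(q-q.mean(0),full_matrices=False)[2][2]; n*=np.sign(n[0])
    th=np.arctan2(-n[2],n[0]); print("face",len(q),"n",n.round(4),"tilt",np.degrees(th).round(2),"side",np.degrees(np.arcsin(n[1])).round(2))
    mt=(h>14)&(h<30)&(S>130)&(v>110)&(w<200)&(abs(u-257)<30); n_,l,st,ce=cv2.connectedComponentsWithStats(mt.astype(np.uint8))
    i=1+np.argmax(st[1:,4]); p,_=pts(c,l==i); q2=(p-s["position"])@Rt
    print("brass",st[i],ce[i].round(1),np.median(q2,0).round(4))
    # probe axis: face centre line minus 13 mm along n ; offset from grasp point (tool 0,0,-.0188)
    a=q.mean(0)-.013*n; d=np.array([np.sin(th),0,np.cos(th)]); g=np.array([0,0,-arm.hold_point_z])
    t=(g-a)@d; print("axis point nearest grasp, rel grasp",(a+t*d-g).round(4))
    return th
E
python3 - <<'E'
from tilt import *
s=arm.observe(); c=cam("wrist"); np.savez("pics/l.npz",**c); print(s["position"],s["eef_rot"])
tilt(c,s)
E
```

```text
t: 17.25
position: [0.5724, -0.176, 0.137]
eef_rot: [0.998, 0.068, -0.0, -0.0]
contact_force: [-0.7, -0.4, -1.6]
width: 0.0256
gripper_force: 35.0
t: 17.75
position: [0.5673, -0.1766, 0.1371]
eef_rot: [0.998, 0.068, 0.001, 0.0]
contact_force: [2.1, 0.6, -1.6]
width: 0.0259
gripper_force: 8.0
t: 18.25
position: [0.5654, -0.176, 0.2255]
eef_rot: [0.998, 0.068, -0.003, -0.001]
contact_force: [1.7, -0.3, -0.5]
width: 0.0259
gripper_force: 35.0
t: 18.75
position: [0.5665, -0.1763, 0.2254]
eef_rot: [0.998, 0.068, -0.001, -0.0]
contact_force: [0.2, 0.1, -2.0]
width: 0.026
gripper_force: 35.0
[ 0.5665221  -0.17630966  0.22540212] [ 9.97692564e-01  6.78855462e-02 -9.67475278e-04 -4.05321457e-04]
face 2101 n [ 0.9164  0.0038 -0.4003] tilt 23.6 side 0.22
brass [253 148   9   6  37] [257.2 150.8] [0.0458 0.0013 0.066 ]
axis point nearest grasp, rel grasp [ 0.005   0.0012 -0.0022]
```

Run:
```python
from h import *
for n,dot in(("d",(264,167)),("f",(255,191)),("l",None)):
    c=load(n)
    u,w=np.meshgrid(np.arange(512),np.arange(384))
    if dot is None: continue
    hsv=cv2.cvtColor(c["im"],cv2.COLOR_BGR2HSV)
    m=(hsv[...,1]<60)&(hsv[...,2]>150)&(abs(u-dot[0])<28)&(abs(w-dot[1])<26)
    p,_=pts(c,m); D=plane(c,dot,.06)[0]; p=p[(np.hypot(*(p[:,:2]-D[:2]).T)<.024)]
    N=np.linalg.svd(p-p.mean(0),full_matrices=False)[2][2]; N*=np.sign(N[2]); print(n,len(p),N.round(4),"slope",np.degrees(np.arccos(N[2])).round(2),"az",np.degrees(np.arctan2(N[1],N[0])).round(2),"z at dot",(p.mean(0)[2]-(N[:2]@(D[:2]-p.mean(0)[:2]))/N[2]).round(4))
```

```text
d 1078 [-0.404   0.1204  0.9068] slope 24.93 az 163.41 z at dot 0.06
f 1031 [-0.4074  0.1183  0.9056] slope 25.1 az 163.8 z at dot 0.0602
```

```bash
python3 -m pendant '[0,0,-0.2,0, 0,0,-0.4,0, 0,0,-0.47,0, 0,0,-0.47,0, 0,0,-0.47,0]'
python3 -m pendant '[0,0,0,0, -0.01,-0.001,0,0, -0.018,-0.002,0,0, -0.018,-0.002,0,0, -0.018,-0.002,0,0]' - 8
python3 -m pendant '[0,0,0,0, 0,0,0,0, 0,0,0,0, 0,0,0.2,0, 0,0,0.45,0]' - 35
python3 -m pendant '[0,0,0.1,0, 0,0,0.1,0, 0,0,0.1,0, 0,0,0.1,0, 0,0,0.1,0]'
python3 - <<'E'
from tilt import *
s=arm.observe(); c=cam("wrist"); np.savez("pics/m.npz",**c); print(s["position"],s["eef_rot"])
tilt(c,s)
E
```

```text
t: 19.3
position: [0.5674, -0.1766, 0.1334]
eef_rot: [0.998, 0.068, -0.0, 0.0]
contact_force: [-0.5, -0.3, -1.2]
width: 0.026
gripper_force: 35.0
t: 19.8
position: [0.5638, -0.177, 0.1331]
eef_rot: [0.998, 0.068, 0.0, 0.0]
contact_force: [0.1, 0.8, 0.4]
width: 0.0257
gripper_force: 8.0
t: 20.3
position: [0.5617, -0.1763, 0.2214]
eef_rot: [0.998, 0.068, -0.003, -0.001]
contact_force: [0.7, -0.6, -1.2]
width: 0.0256
gripper_force: 35.0
t: 20.8
position: [0.5627, -0.1767, 0.241]
eef_rot: [0.998, 0.068, -0.001, -0.001]
contact_force: [0.2, 0.4, -1.9]
width: 0.0261
gripper_force: 35.0
[ 0.56270761 -0.176663    0.24097517] [ 9.97693585e-01  6.78654006e-02 -1.23435438e-03 -5.24247509e-04]
face 2101 n [ 0.8975  0.0021 -0.4409] tilt 26.16 side 0.12
brass [253 143  10   6  49] [257.3 145.9] [0.0499 0.0013 0.0644]
axis point nearest grasp, rel grasp [ 0.0056  0.0013 -0.0027]
```

```bash
cat > tip.py <<'E'
from tilt import *
from scipy.optimize import brentq
def tip(c,s,row,col=257.4):
    """tip end in tool frame: axis from the face fit, position along it from the silhouette row of the 4 mm ball"""
    th=tilt(c,s); Rt=R.from_quat(s["eef_rot"]).as_matrix()
    hsv=cv2.cvtColor(c["im"],cv2.COLOR_BGR2HSV).astype(int); u,w=np.meshgrid(np.arange(512),np.arange(384))
    m=(hsv[...,0]>3)&(hsv[...,0]<16)&(hsv[...,1]>150)&(hsv[...,2]>90)&(w>195)&(w<250)&(abs(u-257)<20)
    q=((pts(c,m)[0]-s["position"])@Rt).mean(0); d=np.array([np.sin(th),0,np.cos(th)]); n=np.array([np.cos(th),0,-np.sin(th)])
    a=q-.013*n; o,v=rays(c,[[col,row]]); o=(o-s["position"])@Rt; v=v[0]@Rt
    up=np.cross(v,[0,1,0]); up/=np.linalg.norm(up); up*=np.sign(up@d) # toward the tip side
    f=lambda t:(a+t*d-o)@up+.004
    t=brentq(f,-.2,.3); E=a+(t+.004)*d; print("tip tool",E.round(4)," s of grasp", ((np.array([0,0,-.0188])-E)@-d).round(4)); return E,d
E
python3 - <<'E'
from tip import *
c=load("m"); s=arm.observe(); E,d=tip(c,s,143)
Rt=R.from_quat(s["eef_rot"]).as_matrix(); x=Rt[:,0]; psi=np.degrees(np.arctan2(x[1],x[0])); turn=-16.59-psi; print("psi",psi,"turn",turn,turn/90)
R2=R.from_euler("z",turn,degrees=True).as_matrix()@Rt
N=np.array([np.cos(np.radians(163.41))*np.sin(np.radians(25)),np.sin(np.radians(163.41))*np.sin(np.radians(25)),np.cos(np.radians(25))])
D=np.array([.6337,.1205,.060])
print("probe z world",-(R2@d),"N",N)
for h in(.04,0): 
    T=D+h*N-R2@E; print(h,T.round(4),"share",((T-s["position"])/.2).round(3))
E
```

```text
face 2101 n [ 0.8977  0.0022 -0.4406] tilt 26.14 side 0.13
brass [253 143  10   6  49] [257.3 145.9] [0.0497 0.0012 0.0647]
axis point nearest grasp, rel grasp [ 0.0054  0.0012 -0.0026]
tip tool [0.0498 0.0012 0.069 ]  s of grasp 0.1008
psi 7.7847458438013755 turn -24.374745843801374 -0.27083050937557085
probe z world [-0.42078455  0.1243924   0.89859162] N [-0.40502569  0.12066643  0.90630779]
0.04 [0.5703 0.1406 0.1654] share [ 0.037  1.587 -0.379]
0 [0.5865 0.1358 0.1291] share [ 0.118  1.562 -0.561]
```

```bash
python3 -m pendant '[0.01,0.2,0,-0.05, 0.02,0.4,0,-0.1, 0.03,0.6,0,-0.15, 0.035,0.8,0,-0.2, 0.035,1,0,-0.25]'
python3 -m pendant '[0,0.2,0,-0.02, 0,0.4,-0.05,-0.02, 0.002,0.55,-0.2,-0.02, 0.002,0.587,-0.379,-0.02, 0.002,0.587,-0.379,-0.02]'
python3 -m pendant '[0,0,0,0, 0,0,0,0, 0,0,0,0, 0,0,0,0, 0,0,0,0]'
python3 - <<'E'
from h import *
s=arm.observe(); c=cam("wrist"); np.savez("pics/n.npz",**c); cv2.imwrite("pics/n.png",cv2.resize(c["im"][60:310,150:364],(642,600)))
print(s["position"],s["eef_rot"])
E
```

```text
t: 21.35
position: [0.5701, 0.0247, 0.242]
eef_rot: [0.992, -0.13, -0.0, 0.0]
contact_force: [1.0, -0.4, -1.6]
width: 0.026
gripper_force: 35.0
t: 21.85
position: [0.5678, 0.141, 0.1622]
eef_rot: [0.99, -0.143, -0.004, 0.001]
contact_force: [-1.5, -1.0, -2.5]
width: 0.0261
gripper_force: 35.0
t: 22.35
position: [0.5713, 0.1402, 0.1676]
eef_rot: [0.99, -0.144, 0.001, -0.0]
contact_force: [-0.5, -0.6, -1.1]
width: 0.0259
gripper_force: 35.0
[0.57125764 0.14021815 0.16762211] [ 9.89596919e-01 -1.43866794e-01  5.00872199e-04 -1.83007299e-04]
```

View pics/n.png

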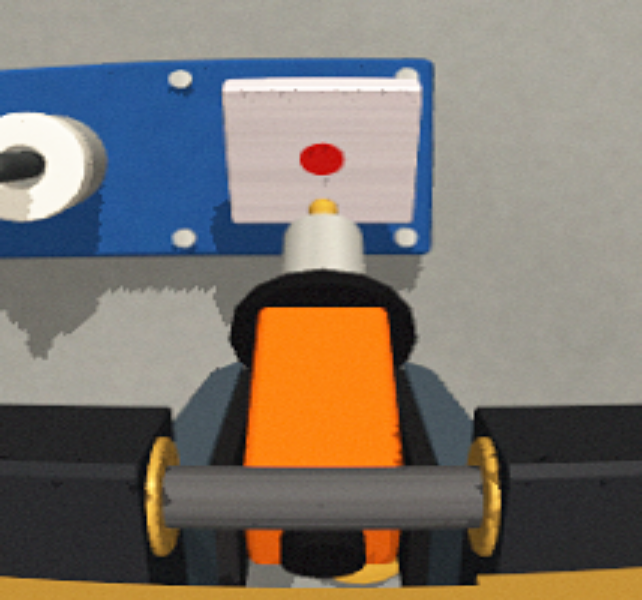

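The tip (crop (323,203)) is laterally in line with the dot (crop (322,158)), and the ring is still on its post.

```bash
cat > gap.py <<'E'
from tip import *
def gap(n):
    c=load(n); s=arm.observe(); Rt=R.from_quat(s["eef_rot"]).as_matrix()
    hsv=cv2.cvtColor(c["im"],cv2.COLOR_BGR2HSV).astype(int); h,S,v=hsv[...,0],hsv[...,1],hsv[...,2]; u,w=np.meshgrid(np.arange(512),np.arange(384))
    br=(h>14)&(h<32)&(S>120)&(v>100)&(w<160)&(abs(u-257)<14)
    _,l,st,_=cv2.connectedComponentsWithStats(br.astype(np.uint8)); i=1+np.argmax(st[1:,4]); row=st[i,1]; print("brass",st[i])
    E,d=tip(c,s,row,st[i,0]+st[i,2]/2-.5); tw=s["position"]+Rt@E; zp=-Rt@d
    md,cd=blob(((h<6)|(h>174))&(S>150)&(v>80)&(w<190),(257,113)); p,_=pts(c,md)
    pad=(S<60)&(v>140)&(abs(u-257)<30)&(w>88)&(w<130); P,_=pts(c,pad); Dz=np.median(p,0); P=P[np.hypot(*(P[:,:2]-Dz[:2]).T)<.024]
    N=np.linalg.svd(P-P.mean(0),full_matrices=False)[2][2]; N*=np.sign(N[2])
    o,r=rays(c,cd); D=o+r[0]*((P.mean(0)-o)@N/(r[0]@N))
    print("dot px",cd.round(1),md.sum(),"dot",D.round(4),"depth",Dz.round(4),"N",N.round(4),"slope",np.degrees(np.arccos(N[2])).round(2))
    print("tip world",tw.round(4),"probe z",zp.round(4),"angle to N",np.degrees(np.arccos(zp@N)).round(2))
    g=tw-D; print("gap along N",(g@N).round(4),"move tip->dot",(D-tw).round(4),"share",((D-tw)/.2).round(3),"share of 1mm along -N",(-N*.001/.2).round(4))
E
python3 -c "
from gap import *
gap('n')"
```

```text
brass [253 143   9   6  47]
face 2101 n [ 0.8975  0.0011 -0.4411] tilt 26.17 side 0.06
brass [239 189  38  11 298] [257.2 193.9] [ 0.0291  0.0013 -0.0048]
axis point nearest grasp, rel grasp [ 0.0063  0.0013 -0.0031]
tip tool [0.0508 0.0013 0.0686]  s of grasp 0.1009
dot px [256.7 125.9] 150 dot [0.6339 0.1206 0.0602] depth [0.6339 0.1205 0.0609] N [-0.4053  0.1195  0.9063] slope 25.0
tip world [0.6195 0.1246 0.0988] probe z [-0.4235  0.1254  0.8972] angle to N 1.21
gap along N 0.0413 move tip->dot [ 0.0144 -0.004  -0.0386] share [ 0.072 -0.02  -0.193] share of 1mm along -N [ 0.002  -0.0006 -0.0045]
```

```bash
python3 -m pendant '[0.02,-0.006,-0.05,0, 0.04,-0.011,-0.1,0, 0.055,-0.015,-0.14,0, 0.064,-0.018,-0.168,0, 0.064,-0.018,-0.168,0]'
python3 -m pendant '[0,0,0,0, 0,0,0,0, 0,0,0,0, 0,0,0,0, 0,0,0,0]'
python3 - <<'E'
from gap import *
s=arm.observe(); c=cam("wrist"); np.savez("pics/o.npz",**c); print(s["position"],s["contact_force"])
gap("o")
E
```

```text
t: 22.9
position: [0.5834, 0.1367, 0.132]
eef_rot: [0.99, -0.144, -0.001, 0.0]
contact_force: [-0.9, -0.9, -0.9]
width: 0.0257
gripper_force: 35.0
t: 23.4
position: [0.5837, 0.137, 0.1335]
eef_rot: [0.99, -0.144, 0.0, -0.0]
contact_force: [-0.6, 0.4, -1.2]
width: 0.0257
gripper_force: 35.0
[0.58373397 0.13695182 0.13348581] [-0.57725913  0.42822123 -1.22725295]
brass [253 143  10   6  49]
face 2095 n [ 8.973e-01  8.000e-04 -4.414e-01] tilt 26.19 side 0.04
brass [238 189  39  11 341] [257.5 194. ] [ 0.029   0.0019 -0.0048]
axis point nearest grasp, rel grasp [ 0.0061  0.0013 -0.003 ]
tip tool [0.0506 0.0013 0.0687]  s of grasp 0.1008
dot px [257.1 140.6] 122 dot [0.6354 0.1202 0.0608] depth [0.6356 0.1198 0.0615] N [-0.4116  0.1272  0.9024] slope 25.52
tip world [0.6319 0.1213 0.0648] probe z [-0.4234  0.1254  0.8972] angle to N 0.74
gap along N 0.0051 move tip->dot [ 0.0034 -0.0011 -0.0039] share [ 0.017 -0.006 -0.02 ] share of 1mm along -N [ 0.0021 -0.0006 -0.0045]
```

```bash
python3 -m pendant '[0.004,-0.001,-0.009,0, 0.008,-0.002,-0.018,0, 0.012,-0.004,-0.027,0, 0.016,-0.005,-0.036,0, 0.016,-0.005,-0.036,0]'
python3 -m pendant '[0,0,0,0, 0,0,0,0, 0,0,0,0, 0,0,0,0, 0,0,0,0]'
python3 - <<'E'
from gap import *
s=arm.observe(); c=cam("wrist"); np.savez("pics/p.npz",**c); print(s["position"],s["contact_force"])
gap("p")
E
```

```text
t: 23.95
position: [0.5871, 0.1359, 0.1259]
eef_rot: [0.99, -0.144, 0.0, -0.0]
contact_force: [0.7, 1.2, 2.0]
width: 0.0258
gripper_force: 35.0
t: 24.45
position: [0.587, 0.1359, 0.1261]
eef_rot: [0.99, -0.144, 0.0, -0.0]
contact_force: [0.1, 1.0, 1.2]
width: 0.0263
gripper_force: 35.0
[0.58695925 0.13591487 0.12613165] [0.07001581 1.04378959 1.15319628]
brass [254 146   8   3  20]
face 2098 n [ 0.8971  0.0011 -0.4418] tilt 26.22 side 0.06
brass [238 189  40  11 338] [257.7 193.9] [ 0.0291  0.0019 -0.0049]
axis point nearest grasp, rel grasp [ 0.0061  0.0013 -0.003 ]
tip tool [0.0486 0.0013 0.0645]  s of grasp 0.0962
dot px [257.  144.3] 94 dot [0.6362 0.1199 0.0605] depth [0.6367 0.1195 0.0623] N [-0.4363  0.1328  0.89  ] slope 27.13
tip world [0.6332 0.1209 0.0616] probe z [-0.4237  0.1256  0.8971] angle to N 0.93
gap along N 0.0024 move tip->dot [ 0.0031 -0.0009 -0.0011] share [ 0.015 -0.005 -0.005] share of 1mm along -N [ 0.0022 -0.0007 -0.0044]
```

```bash
cat > avg.py <<'E'
from h import *
F=[];Pz=[]
for _ in range(25):
    arm.read_camera("wrist"); s=arm.observe(); F.append(s["contact_force"]); Pz.append(s["position"])
F=np.array(F); N=np.array([-.405,.1207,.906]); f=F.mean(0)+[0,0,1.373]
print(F.mean(0).round(2),(F.std(0)/5).round(2),"axial",(f@N).round(2),"pos",np.mean(Pz,0).round(4),np.std(Pz,0).round(5),"t",s["t"])
E
python3 avg.py
```

```text
[0.15 0.94 0.79] [0.1 0.1 0.1] axial 2.02 pos [0.5869 0.1359 0.1261] [3.e-05 2.e-05 2.e-05] t 25.75
```

```bash
python3 -m pendant '[0.002,-0.001,-0.005,0, 0.0045,-0.0013,-0.01,0, 0.0045,-0.0013,-0.01,0, 0.0045,-0.0013,-0.01,0, 0.0045,-0.0013,-0.01,0]'
python3 avg.py
python3 - <<'E'
from gap import *
s=arm.observe(); c=cam("wrist"); np.savez("pics/q.npz",**c); cv2.imwrite("pics/q.png",cv2.resize(c["im"][100:260,180:340],(600,600)))
gap("q")
E
```

```text
t: 26.25
position: [0.5878, 0.1356, 0.1241]
eef_rot: [0.99, -0.144, -0.0, -0.0]
contact_force: [-0.5, 1.6, 1.9]
width: 0.026
gripper_force: 35.0
[-0.15  0.6   1.6 ] [0.09 0.12 0.12] axial 2.83 pos [0.5878 0.1356 0.1241] [1.e-05 1.e-05 1.e-05] t 27.5
brass [254 147   7   2  11]
face 2099 n [ 8.969e-01 -4.000e-04 -4.422e-01] tilt 26.24 side -0.02
brass [238 189  39  11 323] [256.9 193.8] [ 0.0289  0.0013 -0.0045]
axis point nearest grasp, rel grasp [ 0.0061  0.0013 -0.003 ]
tip tool [0.0479 0.0013 0.0631]  s of grasp 0.0947
dot px [256.8 145.3] 88 dot [0.6365 0.12   0.0608] depth [0.6368 0.1197 0.0621] N [-0.4328  0.1289  0.8922] slope 26.85
tip world [0.6334 0.1208 0.061 ] probe z [-0.4239  0.1257  0.8969] angle to N 0.61
gap along N 0.0016 move tip->dot [ 0.0032 -0.0008 -0.0002] share [ 0.016 -0.004 -0.001] share of 1mm along -N [ 0.0022 -0.0006 -0.0045]
```

View pics/q.png

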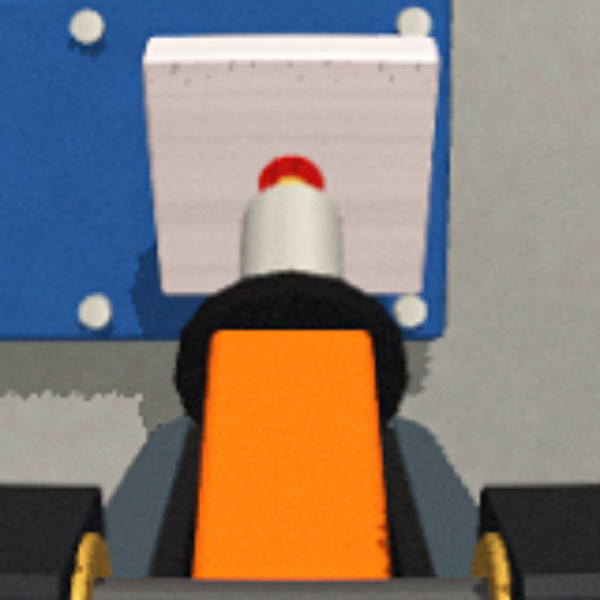

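The tip is on the red dot (crop (290,180)). The force (2.8 N), the visible plunger length and the geometry give 5–6 mm of travel, the lean is about 1° from square, and the arm is steady. Handing in.

```bash
python3 -c "
from bench import arm
print(arm.close_job())"
```

```text
the job is handed in; nothing more can be done
None
```

The job is handed in: the ring is flat on its seat and released, and the probe is held with its tip on the red dot, about 1° off square by my measurement and pressed roughly halfway in (about 2.8 N, 5–6 mm), at about 27.6 s of the 61 s allowed.

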